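# Load a yoke plate into the drill jig and close the keeper

### The job

Load the drill jig by pushing alone, without gripping or lifting anything: push the horseshoe-shaped yoke plate flat along the jig's base, legs first, under the low bridge until both legs are home against the stops. Then push the swing keeper round behind the bend of the yoke until it is fully closed, take the fingers away, and leave the things lying round the jig where they are.

Things in the scene. Friction and masses are not known exactly. Their poses are not given: they have to be found in the camera images.
- yoke_plate: Loose flat light-grey horseshoe 73 long, 72 wide, 8 mm thick, on the jig's base. Legs 21 mm wide, 30 apart, point roughly to the bridge; the blunt bend to the robot (its edge falls back 4 mm at 15 mm either side of the middle). Origin: middle, on the underside. x runs from legs to bend (leg ends -36 mm, bend +36), y across, z up; home, its x is opposite to jig_home's x. Mass 0.1 to 0.23 kg.
- jig_home (a point): Where the yoke's origin lies when the yoke is home in the drill jig, on top of the jig's dark steel base plate. x: the way in under the bridge (away from the robot, turned with the jig), y: to its left, z up. The base, bolted down, is 200 x 164 mm, its top 12 mm above the bench; in these axes it spans x -145 to +55, y -82 to +82 mm. A home yoke's bend ends at x = -36 mm.
- bridge (a point): Middle of the underside of the bridge, a steel bar across the jig with two drill bushings in it: 10.5 mm above the base, so the yoke has 2.5 mm headroom. Axes as jig_home; 12 mm beyond jig_home. The bridge is 36 mm deep (x +-18) and 108 mm wide, its top 10 mm and the bushings 14 mm above this point. A home yoke's bend stays 30 mm in front of it.
- mouth (a point): Middle of the flared mouth between the two guide rails, on the base, axes as jig_home, 38 mm before jig_home. Rails 10.5 mm high: inner faces 54 mm either side of the middle line here, closing evenly to 37 mm at 32 mm further in, then straight to the stops.
- stop (a point): Middle between the two stop buttons, which stand 40 mm apart on a bar behind the bridge, one for each leg end; on the base, 36 mm beyond jig_home, axes as jig_home.
- keeper (a joint): Angle of the swing keeper, rad: 0 closed (across the jig behind the bend, its tip at the left rail's end), growing as it swings open to the right; 1.57 points back to the robot along the base's right edge; stop at 2.1. It turns on an upright pin, has a little friction (0.6 N at 90 mm) and stays where left. Closed, it clears a home yoke's bend by 1.5 mm; it cannot close on a yoke that is not home.
- keeper_pivot (a point): Axis of the keeper's upright pin, by the right rail's front end, half-way up the keeper's bar (7 mm above the base's top); at x = -44.5, y = -68 mm in the axes of jig_home. Its y axis runs along the bar to the tip, its x axis square to the bar, to the side that faces the yoke when closed; they turn with the keeper.
- keeper_knob (a point): Point in the keeper's bar below its knob, 112 mm from the pivot, half-way up the bar (7 mm above the base's top); axes as keeper_pivot. The steel bar is 13 mm wide, 10 mm thick, its underside 2 mm above the base, its tip 128 mm from the pivot. A black knob, 12 mm across, stands 22 mm high on it. Push the side of the bar or the knob.
- tape_roll: Roll of yellow tape, 64 mm across, 18 mm high, lying flat on the bench to the right of the jig; origin at the centre of its underside; to be left alone.
- solenoid_stand: Dark brown solenoid body standing on its disc beyond the jig, 70 mm across, 103 mm tall; origin at the centre of its underside; to be left alone.
- half_shell: Pressed aluminium half shell (a small arched tunnel), 46 x 36 x 13 mm, lying beyond the jig; origin at the centre of its underside; to be left alone.
- screwdriver: Screwdriver with a blue handle, 139 mm long, 25 mm thick, lying on the left of the bench; origin at the middle of its underside; to be left alone.
- solder_reel: Reel of solder wire with black flanges, 76 mm across, 53 mm tall, standing near the front left of the bench; origin at the centre of its underside; to be left alone.
- marker_pen: Felt marker, 128 mm long, 15 mm thick, lying near the front right of the bench; origin at the middle of its underside; to be left alone.
- coil_w0: Loose wound coil (orange wire on a white bobbin), 47 x 46 x 57 mm, at the near end of the row of coils on the right; origin at the centre of its underside; to be left alone.

How it is judged:
By the outcome, as a careful person would: the job done as asked, in the order asked, and still so for the second after the job is handed in, with the robot touching nothing.
It also fails if it takes over 54 s, if anything falls off the work surface, if the arm or the gripper's body presses on something with over 40 N, if the wrist force passes 120 N, or if a joint passes its speed limit or range.

### The arm

A 6-joint arm with a two-finger parallel gripper is mounted at the origin on a cart in front of the work surface, level with it; the furniture and walls round the work are solid. World frame = base frame: x ahead of the robot, y to its left, z up, the work surface at z = 0. Lengths are in m, angles in rad, forces in N, time in s.
With the tool pointing down it reaches from about 0.3 to 0.775 m from the base axis. Payload 14.6 kg.
Tool frame: the origin (TCP) lies at the very end of the fingers, on their centre line; the grasp point (between the pads) lies 19 mm behind it (ctrl.hold_point_z is the distance from the TCP to the grasp point, in m); x points along the fingers, y is the direction in which the jaws open and shut, and the axes are right-handed (so a half turn about x gives the same grasp; the last joint's range is limited). The gripper opens to 94 mm and grips with 3 to 60 N. Pads are 16 mm wide; open, the fingers measure 119 mm over their backs; the gripper's body (75 mm by 177 mm) begins 78 mm behind the grasp point.
Start: joints at [-1.348, 0.3, 1.521, -0, 1.321, -0.067], TCP at [0.157, -0.527, 0.185] pointing down, gripper open.
Joint ranges: [-3.03, 3.03], [-0.79, 2.21], [0.23, 2.52], [-1.04, 4.18], [0, 3.07], [-2.55, 2.55]. Speed limits (rad/s): [2.22, 2.22, 2.57, 3.14, 3.14, 3.14].

### API

Orientations are given as [roll, pitch, yaw] about the fixed x, y, z axes, in that order (R = Rz(yaw) Ry(pitch) Rx(roll)).
In Python, from station import get_obs, camera, ticket, ctrl gives the robot as it stands.
- The arm moves only by the tool step_arm, never from a script. Its argument "motion" is a list that holds one entry, the list of rows, each a list of 6 numbers: the shift along the tool's x, y, z in m, then the turn, a rotation vector about the tool's x, y, z in degrees. A call has 1 to 12 rows; each row shifts and turns the commanded pose from where the row before left it, along the tool's axes as they then stand; what a row does not reach is not made up. A row lasts 1/8 s, in which the tool goes at most 62.5 mm and 10.7 degrees, less where a joint would pass 70% of its speed; a pose out of reach is approached as far as the arm can. A call is refused whole if a number of a shift passes 0.0625 or a number of a turn 10.7, either way. A call with a gripper value outside its range is refused whole. "fingers" is the finger opening in m, from 0 to 0.094, set as the call begins (left out, the last holds). The fingers move at their own pace and stop on an object; "squeeze" is the grip in N (left out, the last holds). Time passes only in rows, so rows that do not move let the fingers close. It gives the time, the measured TCP pose, the force and the opening at its end, in the units of the state.
- get_obs(): the state, without advancing time (a new reading comes with each control period).
- camera(name): name is "scene" or "top" or "wrist"; returns a dict with "pixels" (480x640x3 uint8, red, green, blue), "fx", "fy", "cx", "cy" (pixels), "extrinsics" (4x4, takes a point from world to camera coordinates); the wrist camera has in their place "T_tool_cam" (4x4, takes a point from camera to tool coordinates, whose origin is the TCP and whose axes are the tool frame's). Camera axes: x right, y up, looking along -z (the intrinsics and any distortion apply to the point x, -y, -z); pixel columns grow to the right and rows downward; lengths in m; the calibration is good to about 2 mm. A picture is of the moment at which its call begins: read the wrist's pose just before it. There is no depth.
- ticket.hand_in(): hands the job in, once; it reports no verdict.
The state is a dict: "time_s": time; "qpos": joint angles; "joint_vel": joint speeds; "tau": joint torques, N m; "ee_pos": TCP position; "eef_rot": TCP orientation; "force": force on the tool from outside, world axes, zero at the start; "moment": the same for the moment, N m; "grip_width": finger opening in m.
Only numpy, scipy, OpenCV 4.12 (cv2) and the standard library are available. Lean on these libraries where they do the work, as an engineer would, in place of code of your own. Each camera call takes 0.05 s, during which the arm holds its last target.

## Working session

There is one attempt and no reset: what is moved stays moved. The work goes in short steps, Python scripts to look and compute and a tool call to move; the robot and the scene stay as the last step left them, time stands still between calls to the robot, and variables do not carry over. Pictures are saved under pics/ and viewed, and the job is handed in when it is done.

Besides the shell and the picture viewer there is one more tool, called after "Request:" as name(argument=value, ...) on one line, values as JSON. step_arm: Moves the arm, as the interface text tells. Its arguments: {"type":"object","properties":{"motion":{"type":"array","items":{"type":"array","items":{"type":"array","items":{"type":"number"}}}},"fingers":{"type":"number"},"squeeze":{"type":"number"}},"required":["motion"]}

```bash
ls; mkdir -p pics
python3 - <<'E'
from station import get_obs,camera,ctrl
import cv2,pickle
o=get_obs();print(o)
for n in("scene","top","wrist"):
    c=camera(n);cv2.imwrite(f"pics/{n}0.png",c["pixels"][:,:,::-1]);print(n,{k:v for k,v in c.items() if k!="pixels"})
    pickle.dump(c,open(f"{n}0.pkl","wb"))
E
```

```text
pics
{'time_s': 0.0, 'qpos': array([-1.34763204e+00,  3.00458876e-01,  1.52160817e+00,  1.56285641e-05,
        1.32068623e+00, -6.66060770e-02]), 'joint_vel': array([-0.00068715,  0.00212814, -0.00112619,  0.00123878,  0.00016389,
        0.00146549]), 'tau': array([-1.72540811e-03, -5.31804442e+01, -3.52737522e+01,  7.07967044e-02,
        2.44221976e-02, -7.93888876e-05]), 'ee_pos': array([ 0.15708573, -0.52678355,  0.18458159]), 'eef_rot': array([-1.65044446,  1.5696356 ,  1.78091469]), 'force': array([-0.37237605,  0.28445501,  0.96360881]), 'moment': array([-0.02389849,  0.02875216, -0.01217918]), 'grip_width': 0.09393628911191439}
scene {'fx': 558.8822128240187, 'fy': 558.8822128240187, 'cx': 319.159549507141, 'cy': 243.07382713667602, 'extrinsics': array([[ 0.69188178, -0.72163549,  0.02327715, -0.41146956],
       [ 0.30629646,  0.32255686,  0.89562244, -0.20561663],
       [-0.65382114, -0.61253514,  0.44420561, -0.95150965],
       [ 0.        ,  0.        ,  0.        ,  1.        ]])}
top {'fx': 488.5992167496319, 'fy': 488.5992167496319, 'cx': 318.1692437030706, 'cy': 239.7307880691037, 'extrinsics': array([[ 0.02312557, -0.99949904, -0.02160737, -0.04436575],
       [ 0.99810743,  0.02185073,  0.05748133, -0.56420577],
       [-0.0569804 , -0.02289577,  0.99811273, -1.02276295],
       [ 0.        ,  0.        ,  0.        ,  1.        ]])}
wrist {'fx': 356.733378657728, 'fy': 356.733378657728, 'cx': 320.3039822423307, 'cy': 243.6234944525436, 'T_tool_cam': array([[ 2.49967658e-04,  2.28814864e-01, -9.73469925e-01,
        -2.00639886e-01],
       [ 9.99999498e-01, -1.00152908e-03,  2.13697329e-05,
        -1.04117269e-04],
       [-9.70068727e-04, -9.73469442e-01, -2.28814999e-01,
        -6.48400720e-02],
       [ 0.00000000e+00,  0.00000000e+00,  0.00000000e+00,
         1.00000000e+00]])}
```

View pics/scene0.png

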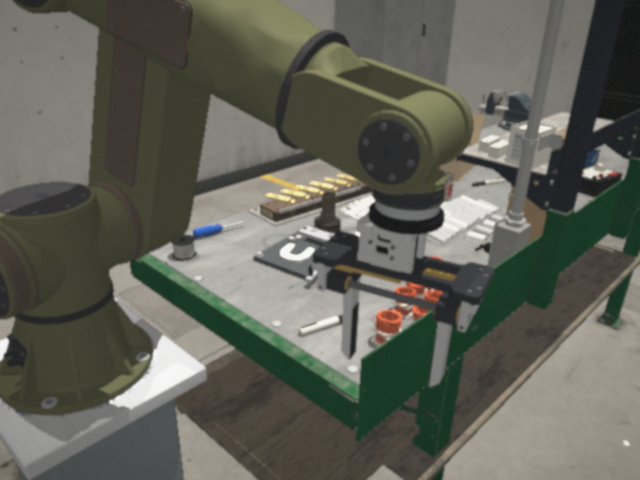

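View pics/top0.png

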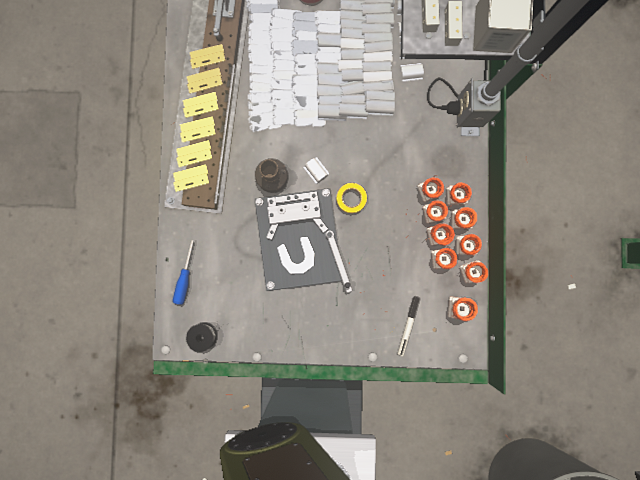

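The top view shows the jig at about (300,240), the yoke at (297,256) and the keeper open, running from (330,233) to (348,288). I'll enlarge that area.

Run:
```python
import cv2
i=cv2.imread("pics/top0.png")[180:305,245:370]
i=cv2.resize(i,None,fx=4.8,fy=4.8,interpolation=cv2.INTER_CUBIC);cv2.imwrite("pics/topcrop.png",i)
```

```text
(no output)
```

View pics/topcrop.png

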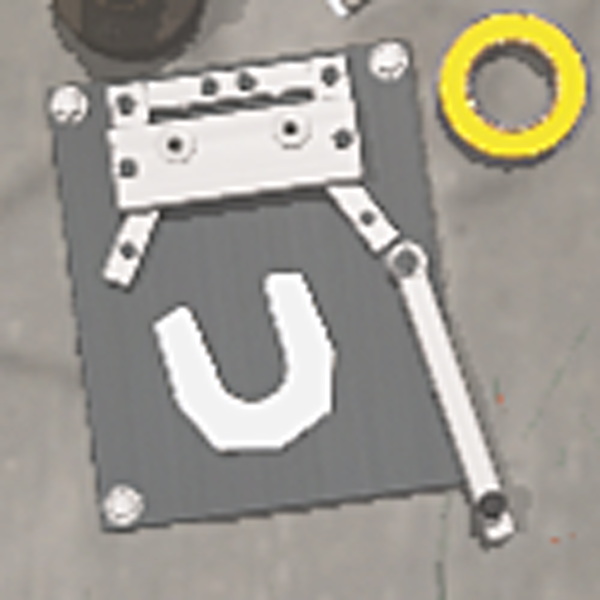

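```bash
cat > h.py <<'E'
import numpy as np,pickle,cv2
from scipy.spatial.transform import Rotation as R
def E_of(c,o=None):
    if "extrinsics" in c: return np.array(c["extrinsics"])
    T=np.eye(4);T[:3,:3]=R.from_euler("xyz",o["eef_rot"]).as_matrix();T[:3,3]=o["ee_pos"]
    return np.linalg.inv(T@np.array(c["T_tool_cam"]))
def proj(c,E,P):
    P=np.atleast_2d(P);q=P@E[:3,:3].T+E[:3,3]
    return np.c_[c["fx"]*q[:,0]/-q[:,2]+c["cx"],c["fy"]*-q[:,1]/-q[:,2]+c["cy"]]
def unproj(c,E,px,z):
    px=np.atleast_2d(px);d=np.c_[(px[:,0]-c["cx"])/c["fx"],-(px[:,1]-c["cy"])/c["fy"],-np.ones(len(px))]
    Ri=E[:3,:3].T;o=-Ri@E[:3,3];d=d@Ri.T;s=(z-o[2])/d[:,2]
    return o+d*s[:,None]
def fit2(model,meas):
    m=np.array(model)[:,:2];w=np.array(meas)[:,:2];mc=m.mean(0);wc=w.mean(0)
    H=(m-mc).T@(w-wc);a=np.arctan2(H[0,1]-H[1,0],H[0,0]+H[1,1])
    r=np.array([[np.cos(a),-np.sin(a)],[np.sin(a),np.cos(a)]]);t=wc-r@mc
    return a,t,(m@r.T+t)-w
E
python3 - <<'E'
from h import *
c=pickle.load(open("top0.pkl","rb"));E=E_of(c)
f=lambda p:(np.array(p)+.5)/4.8-.5+np.array([245,180])
# base corners visible: FL, NL ; NR partially
W=unproj(c,E,f([[48,107],[103,531],[430,45]]),.012);print(W)
a,t,r=fit2([[.055,.082],[-.145,.082],[.055,-.082]],W);print("jig",a,t,r)
k=unproj(c,E,f([[406,260]]),.024)[0];kn=unproj(c,E,f([[490,503]]),.046)[0]
ca,sa=np.cos(a),np.sin(a);Rj=np.array([[ca,-sa],[sa,ca]])
print("pivot jig",(k[:2]-t)@Rj,k,"knob",(kn[:2]-t)@Rj,kn)
y=unproj(c,E,f([[155,326],[187,306],[264,276],[302,273],[335,350],[333,410],[285,451],[222,448],[180,405]]),.020);print((y[:,:2]-t)@Rj*1000)
E
```

```text
[[ 0.64369878  0.10690429  0.012     ]
 [ 0.45537068  0.07669389  0.012     ]
 [ 0.67501519 -0.0633977   0.012     ]]
jig 0.14376717772637448 [0.60682397 0.014687  ] [[ 0.00580943 -0.00318328]
 [-0.00379912 -0.00162737]
 [-0.0020103   0.00481065]]
pivot jig [-0.03879108 -0.0645859 ] [ 0.57768646 -0.05479028  0.024     ] knob [-0.14794144 -0.08732649] [ 0.47292028 -0.0929345   0.046     ]
[[ -54.00322955   48.86576831]
 [ -46.94230217   33.7928435 ]
 [ -37.90586551   -1.55270091]
 [ -38.63164223  -18.37462995]
 [ -74.14058128  -28.76317304]
 [-100.23367055  -24.72557831]
 [-115.55793049   -1.61658768]
 [-110.92050163   25.758147  ]
 [ -89.92889896   41.93554498]]
```

Run:
```python
from h import *
from station import get_obs
o=get_obs();M=R.from_euler("xyz",o["eef_rot"]).as_matrix();print(M.round(3))
a=0.144
# target: tool x down, tool z = -+ jig x
for s in(1,-1):
    z=s*np.array([np.cos(a),np.sin(a),0]);x=np.array([0,0,-1.]);y=np.cross(z,x);T=np.c_[x,y,z]
    rv=R.from_matrix(M.T@T).as_rotvec(degrees=True);print(s,rv, M.T@(np.array([.45,.02,.20])-o["ee_pos"]))
```

```text
[[-0.     0.286 -0.958]
 [ 0.001 -0.958 -0.286]
 [-1.    -0.001 -0.   ]]
1 [-1.71645429e+02 -7.48620173e-02 -7.19536133e-04] [-0.01486452 -0.44037339 -0.43694054]
-1 [ 8.35455515e+00 -4.79515354e-04  4.98897625e-02] [-0.01486452 -0.44037339 -0.43694054]
```

View pics/wrist0.png

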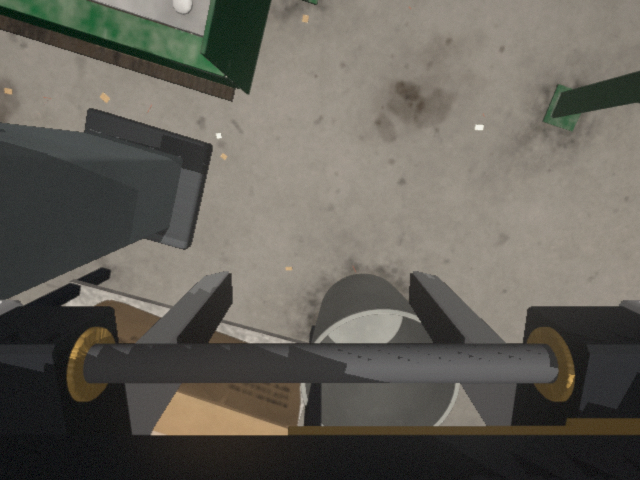

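Request:
step_arm(motion=[[[-0.06, 0, 0, 0, 0, 0], [0, -0.0431, -0.0414, 0, 0, 0], [0, -0.0431, -0.0414, 0, 0, 0], [0, -0.0431, -0.0414, 0, 0, 0], [0, -0.0431, -0.0414, 0, 0, 0], [0, -0.0431, -0.0414, 0, 0, 0], [0, -0.0431, -0.0414, 0, 0, 0], [0, -0.0431, -0.0414, 0, 0, 0], [0, -0.0431, -0.0414, 0, 0, 0], [0, -0.0431, -0.0414, 0, 0, 0], [0, -0.0431, -0.0414, 0, 0, 0], [0, 0, 0, 8.3, 0, 0]]], fingers=0.03)

```text
time_s: 1.65
ee_pos: [0.4314, 0.0074, 0.2447]
eef_rot: [-0.565, 1.57, 2.724]
force: [-0.2, -0.4, -0.3]
grip_width: 0.0299
```

Request:
step_arm(motion=[[[0.03, 0, 0, 0, 0, 0], [0.02, 0, 0, 0, 0, 0], [0, 0, 0, 0, 0, 0]]])

```text
time_s: 2.02
ee_pos: [0.4301, 0.0043, 0.1942]
eef_rot: [-0.216, 1.568, 3.071]
force: [0.1, 0.4, -0.3]
grip_width: 0.0303
```

Run:
```python
from station import get_obs,camera
import cv2,pickle
o=get_obs();c=camera("wrist");print(o["time_s"],o["ee_pos"],o["eef_rot"],o["force"],o["grip_width"])
cv2.imwrite("pics/w1.png",c["pixels"][:,:,::-1]);pickle.dump((c,o),open("w1.pkl","wb"))
```

```text
2.025 [0.43007008 0.00432698 0.19418885] [-0.21560223  1.56820731  3.07094624] [ 0.09201153  0.41234332 -0.29284739] 0.030341316851910632
```

View pics/w1.png

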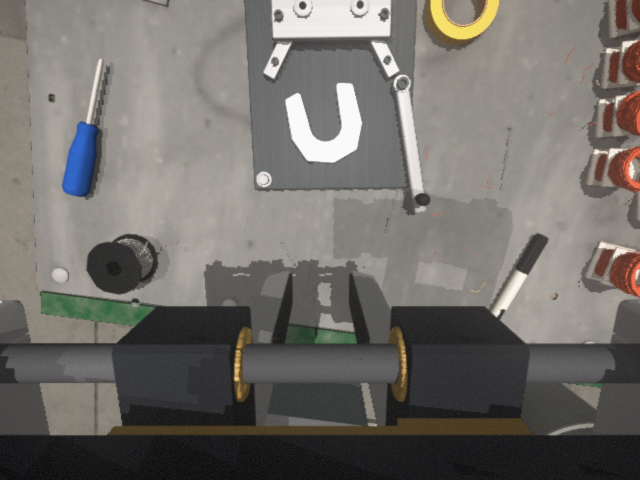

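Request:
step_arm(motion=[[[0, 0, -0.035, 0, 0, 0], [0, 0, -0.035, 0, 0, 0], [0, 0, 0, 0, 0, 0]]])

```text
time_s: 2.45
ee_pos: [0.5014, 0.0145, 0.1956]
eef_rot: [3.027, 1.57, 0.03]
force: [-0.2, 0.2, -0.1]
grip_width: 0.03
```

Run:
```python
from station import get_obs,camera
import cv2,pickle
o=get_obs();c=camera("wrist");print(o["time_s"],o["ee_pos"],o["eef_rot"],o["force"],o["grip_width"])
i=c["pixels"][:,:,::-1]
pickle.dump((c,o),open("w2.pkl","wb"))
i=i[20:280,210:450];cv2.imwrite("pics/w2.png",cv2.resize(i,None,fx=2.3*1,fy=2.3,interpolation=cv2.INTER_CUBIC))
```

```text
2.45 [0.50136984 0.01450699 0.19564845] [3.02673732 1.57022113 0.03033435] [-0.19566808  0.16686157 -0.10822086] 0.03000931322910224
```

View pics/w2.png

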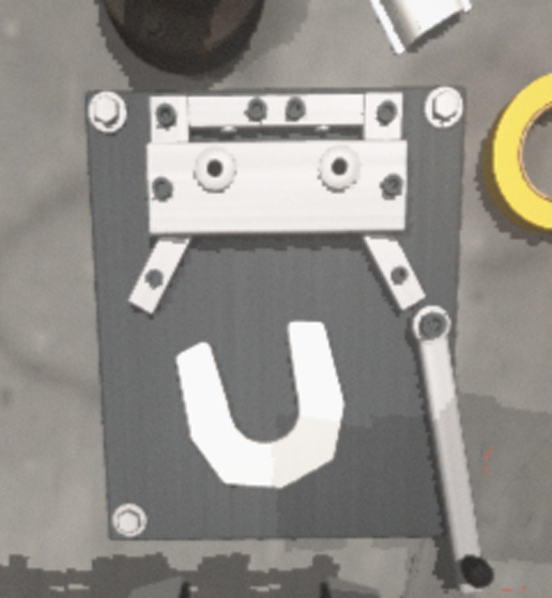

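```bash
cat >> h.py <<'E'
def report(c,o,f,base,bridge,legs,piv,knob):
    E=E_of(c,o)
    B=unproj(c,E,f(base),.012);G=unproj(c,E,f(bridge),.0325)
    mb=[[.055,.082],[-.145,.082],[.055,-.082]][:len(base)];mg=[[.030,.054],[.030,-.054],[-.006,-.054],[-.006,.054]]
    a,t,r=fit2(mb+mg,np.r_[B,G]);print("jig yaw",a,t,"\nres mm",(r*1000).round(1))
    Rj=np.array([[np.cos(a),-np.sin(a)],[np.sin(a),np.cos(a)]])
    J=lambda P:((P[:,:2]-t)@Rj*1000).round(1)
    print("yoke\n",J(unproj(c,E,f(legs),.020)))
    print("pivot",J(unproj(c,E,f(piv),.024)),"knob",J(unproj(c,E,f(knob),.046)))
    print("tcp",J(np.array([o["ee_pos"]])), "toolz yaw", np.degrees(np.arctan2(*-R.from_euler('xyz',o['eef_rot']).as_matrix()[[1,0],2])))
    return a,t
E
python3 - <<'E'
from h import *
c,o=pickle.load(open("w2.pkl","rb"))
f=lambda p:(np.array(p)+.5)/2.3-.5+np.array([210,20])
report(c,o,f,[[87,90],[109,539],[465,87]],[[148,143],[407,141],[407,232],[148,234]],
 [[177,356],[207,343],[288,322],[324,322],[344,404],[335,462],[282,488],[226,485],[193,437]],[[431,324]],[[478,570]])
E
```

```text
jig yaw 0.15445776793976418 [0.60913921 0.02043422] 
res mm [[-0.2  0.8]
 [-0.9  0.4]
 [ 0.3 -1. ]
 [ 0.2  0.7]
 [ 0.6 -0.7]
 [-0.   0.5]
 [ 0.1 -0.7]]
yoke
 [[ -57.    45.1]
 [ -51.4   31.5]
 [ -42.5   -4.9]
 [ -42.7  -20.9]
 [ -79.2  -30.5]
 [-106.   -26.7]
 [-118.1   -2.1]
 [-116.4   24. ]
 [ -93.8   38.9]]
pivot [[-43.9 -67.9]] knob [[-150.8  -88.6]]
tcp [[-107.4   10.7]] toolz yaw 8.318757044181595
```

The wrist view shows the jig clearly. The fit puts jig_home at (0.609, 0.020) with yaw 8.85°, and residuals are about 1 mm. The pivot checks out at (-43.9,-67.9).

In jig axes the yoke origin is about (-83, 5.5), turned about 12° to the left. I'll first nudge its left leg sideways to square it up.

Request:
step_arm(motion=[[[0, -0.037, -0.019, -0.5, 0, 0], [0, -0.037, -0.019, 0, 0, 0], [0.05, 0, 0, 0, 0, 0], [0.05, 0, 0, 0, 0, 0], [0.05, 0, 0, 0, 0, 0], [0.02, 0, 0, 0, 0, 0], [0, 0, 0, 0, 0, 0]]])

```text
time_s: 3.38
ee_pos: [0.5256, 0.0929, 0.0249]
eef_rot: [-0.043, 1.569, -3.031]
force: [0.8, 0.7, -0.2]
grip_width: 0.0302
```

```bash
cat > shot.py <<'E'
import sys,cv2,pickle
from station import get_obs,camera
n=sys.argv[1];o=get_obs();c=camera("wrist")
from h import *
a,t=0.15446,np.array([.60914,.02043]);Rj=np.array([[np.cos(a),-np.sin(a)],[np.sin(a),np.cos(a)]])
M=R.from_euler('xyz',o['eef_rot']).as_matrix()
print(o["time_s"],"tcp jig mm",((o["ee_pos"][:2]-t)@Rj*1000).round(1),"z",o["ee_pos"][2],"head",np.degrees(np.arctan2(-M[1,2],-M[0,2])-a),o["force"],o["grip_width"])
i=c["pixels"][:,:,::-1];pickle.dump((c,o),open(n+".pkl","wb"));cv2.imwrite(f"pics/{n}.png",i)
E
python3 shot.py w3
```

```text
3.375 tcp jig mm [-71.4  84.5] z 0.024866126315715484 head -0.05384617187760848 [ 0.83758296  0.71720352 -0.1738565 ] 0.030245859963181812
```

View pics/w3.png

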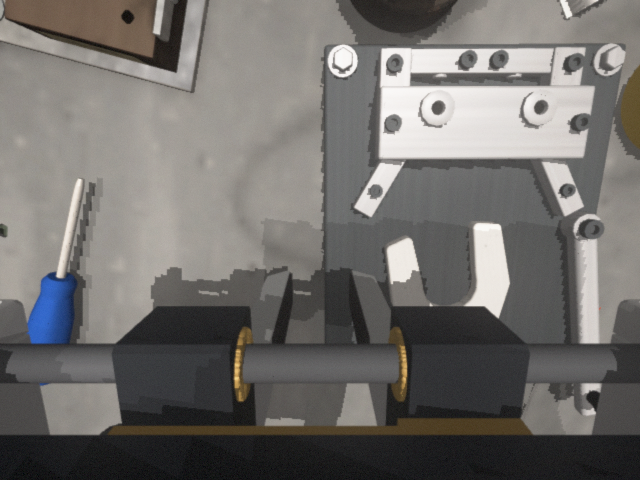

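Request:
step_arm(motion=[[[0.01, 0, 0, 0, 0, 0], [0, 0.006, 0, 0, 0, 0], [0, 0.004, 0, 0, 0, 0], [0, 0.003, 0, 0, 0, 0], [0, 0.003, 0, 0, 0, 0], [0, 0.003, 0, 0, 0, 0], [0, 0, 0, 0, 0, 0]]])

```text
time_s: 4.3
ee_pos: [0.5295, 0.0743, 0.0151]
eef_rot: [0.419, 1.571, -2.569]
force: [0.9, -0.1, -0.6]
grip_width: 0.0299
```

```bash
python3 shot.py w4
```

```text
4.3 tcp jig mm [-70.4  65.4] z 0.015131658993701141 head -0.05699494163231656 [ 0.92522492 -0.10504228 -0.60759566] 0.029903905589106997
```

View pics/w4.png

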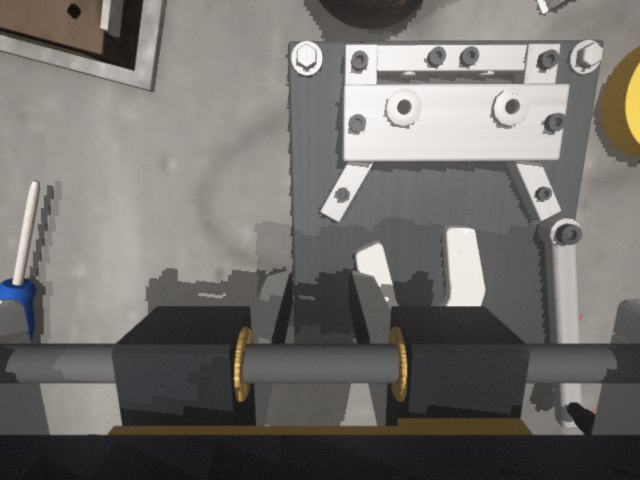

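Run:
```python
from h import *
c,o=pickle.load(open("w4.pkl","rb"))
report(c,o,np.array,[],[[344,84],[568,84],[559,160],[344,160]],[[356,257],[381,242],[446,229],[475,228],[486,272]],[[567,235]],[[580,410]])
```

```text
Traceback (most recent call last):
  File "h.py", line 21, in report
    B=unproj(c,E,f(base),.012);G=unproj(c,E,f(bridge),.0325)
  File "h.py", line 11, in unproj
    px=np.atleast_2d(px);d=np.c_[(px[:,0]-c["cx"])/c["fx"],-(px[:,1]-c["cy"])/c["fy"],-np.ones(len(px))]
                                  ~~^^^^^
IndexError: index 0 is out of bounds for axis 1 with size 0
```

Run:
```python
from h import *
c,o=pickle.load(open("w4.pkl","rb"));E=E_of(c,o)
a,t=0.15446,np.array([.60914,.02043]);Rj=np.array([[np.cos(a),-np.sin(a)],[np.sin(a),np.cos(a)]])
J=lambda px,z:((unproj(c,E,px,z)[:,:2]-t)@Rj*1000).round(1)
print(J([[344,84],[568,84],[559,160],[344,160]],.0325),J([[289,43],[605,40]],.012))
print(J([[356,257],[381,242],[446,229],[475,228],[486,272]],.02),J([[378,275],[352,272]],.015),J([[567,235]],.024))
```

```text
[[ 29.6  54. ]
 [ 29.6 -52.9]
 [ -5.7 -54. ]
 [ -5.7  53.5]] [[ 53.3  81.6]
 [ 54.7 -81.9]]
[[-59.4  45.1]
 [-50.7  31.2]
 [-43.2  -4.8]
 [-42.6 -20.9]
 [-68.3 -29.8]] [[-71.8  31.3]
 [-70.   46.7]] [[-45.8 -70.1]]
```

Request:
step_arm(motion=[[[0, 0.003, 0, 0, 0, 0], [0, 0.003, 0, 0, 0, 0], [0, 0.002, 0, 0, 0, 0], [0, 0, 0, 0, 0, 0]]])

```text
time_s: 4.85
ee_pos: [0.5307, 0.0663, 0.0151]
eef_rot: [-1.944, 1.571, 1.351]
force: [-1.2, 0.4, -0.0]
grip_width: 0.03
```

```bash
python3 shot.py w5;python3 -c "
import cv2;cv2.imwrite('pics/w5c.png',cv2.resize(cv2.imread('pics/w5.png')[200:320,230:530],None,fx=2.6,fy=2.6,interpolation=2))"
```

```text
4.85 tcp jig mm [-70.4  57.4] z 0.015149764557327049 head -0.06226617349764493 [-1.21020438  0.37995862 -0.01636832] 0.030001727419763917
```

View pics/w5c.png

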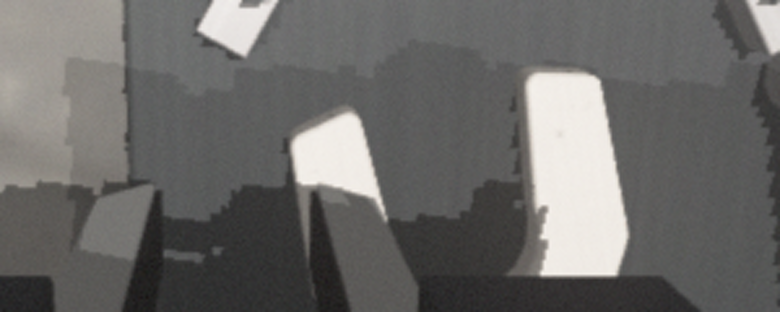

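Run:
```python
from h import *
from station import camera,get_obs
o=get_obs()
for n in("scene","top"):
    c=camera(n);E=E_of(c);i=c["pixels"][:,:,::-1].copy();p=proj(c,E,o["ee_pos"])[0];print(n,p)
    x,y=int(p[0]),int(p[1]);k=i[max(0,y-60):y+60,x-80:x+80];print(x-80,y-60)
    cv2.imwrite(f"pics/{n}5.png",cv2.resize(k,None,fx=5,fy=5,interpolation=2))
```

```text
scene [280.62003228 246.45481722]
200 186
top [271.69896484 254.84951309]
191 194
```

View pics/scene5.png

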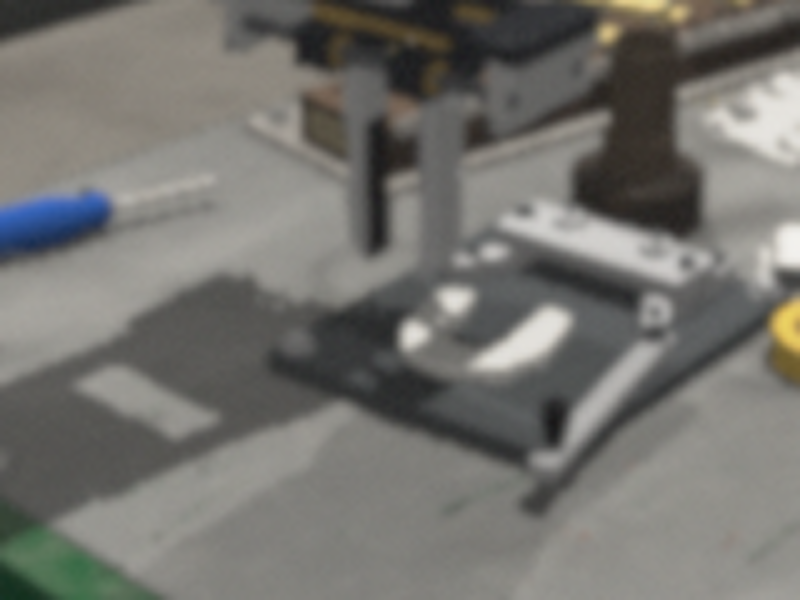

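View pics/top5.png

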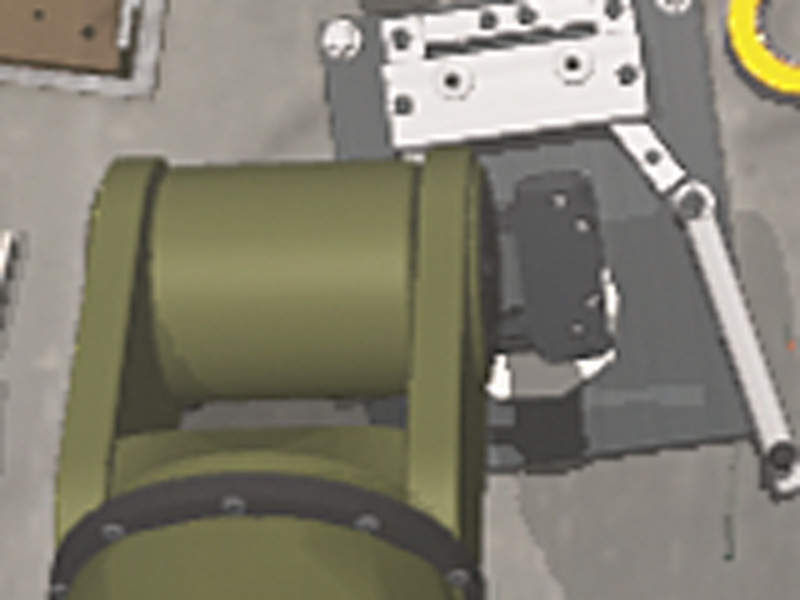

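The fingers passed over the leg without touching it. Scene view: the fingertips end about 7 px (14–20 mm) above the projected TCP. Wrist view: the finger spacing puts the tip depth about 20 mm short of the TCP. So the real fingertips sit higher than reported. I'll back off to the left and probe down onto the base in small steps.

```bash
python3 -c "
from station import ctrl
print([ (k,getattr(ctrl,k)) for k in dir(ctrl) if k[0]!='_'])"
```

```text
[('MotionError', <class 'station.MotionError'>), ('hold_point_z', 0.0188)]
```

Request:
step_arm(motion=[[[0, -0.022, 0, 0, 0, 0], [0.004, 0, 0, 0, 0, 0], [0.003, 0, 0, 0, 0, 0], [0, 0, 0, 0, 0, 0]]])

```text
time_s: 5.5
ee_pos: [0.5272, 0.0878, 0.0078]
eef_rot: [-0.007, 1.57, -2.996]
force: [0.6, 0.1, -0.3]
grip_width: 0.03
```

Request:
step_arm(motion=[[[0.0015, 0, 0, 0, 0, 0], [0.0015, 0, 0, 0, 0, 0], [0, 0, 0, 0, 0, 0]]])

```text
time_s: 5.88
ee_pos: [0.5273, 0.0882, 0.005]
eef_rot: [-0.109, 1.571, -3.097]
force: [0.5, 1.0, 0.4]
grip_width: 0.0299
```

```bash
python3 shot.py w6;python3 -c "
import cv2;cv2.imwrite('pics/w6c.png',cv2.resize(cv2.imread('pics/w6.png')[200:320,230:530],None,fx=2.6,fy=2.6,interpolation=2))"
```

```text
5.875 tcp jig mm [-70.5  79.5] z 0.005029888656142054 head -0.051080764429550306 [0.50694411 0.98113068 0.38866944] 0.02991718149974496
```

View pics/w6c.png

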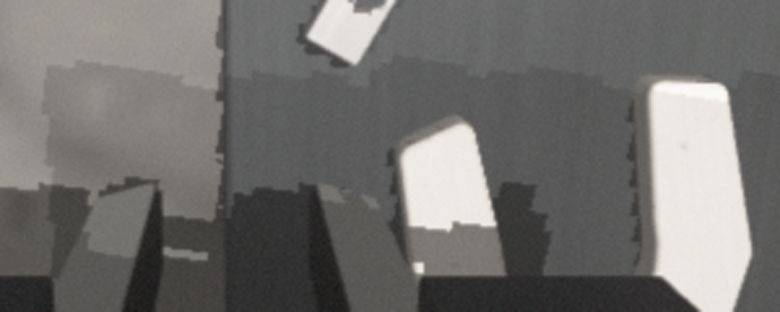

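Request:
step_arm(motion=[[[0.002, 0, 0, 0, 0, 0], [0.002, 0, 0, 0, 0, 0], [0, 0, 0, 0, 0, 0]]])

```text
time_s: 6.3
ee_pos: [0.5272, 0.0883, 0.001]
eef_rot: [-0.079, 1.57, -3.067]
force: [0.2, -0.3, 0.1]
grip_width: 0.0302
```

Request:
step_arm(motion=[[[0.0015, 0, 0, 0, 0, 0], [0.0015, 0, 0, 0, 0, 0], [0, 0, 0, 0, 0, 0]]])

```text
time_s: 6.68
ee_pos: [0.5273, 0.0883, -0.002]
eef_rot: [-0.023, 1.571, -3.011]
force: [-0.3, -0.1, 0.5]
grip_width: 0.0296
```

Request:
step_arm(motion=[[[0.001, 0, 0, 0, 0, 0], [0.001, 0, 0, 0, 0, 0], [0, 0, 0, 0, 0, 0]]])

```text
time_s: 7.05
ee_pos: [0.5273, 0.0883, -0.0039]
eef_rot: [0.023, 1.571, -2.965]
force: [0.6, -0.5, -0.2]
grip_width: 0.0299
```

Request:
step_arm(motion=[[[0.001, 0, 0, 0, 0, 0], [0.001, 0, 0, 0, 0, 0], [0, 0, 0, 0, 0, 0]]])

```text
time_s: 7.42
ee_pos: [0.5273, 0.0883, -0.0059]
eef_rot: [-0.096, 1.571, -3.083]
force: [0.7, 0.5, -0.5]
grip_width: 0.0297
```

Run:
```python
from h import *
from station import camera,get_obs
o=get_obs();print(o["ee_pos"],o["force"])
c=camera("scene");E=E_of(c);i=c["pixels"][:,:,::-1].copy()
cv2.imwrite(f"pics/s7.png",cv2.resize(i[190:300,200:350],None,fx=5,fy=5,interpolation=2))
```

```text
[ 0.527305    0.0882573  -0.00593506] [ 0.71824815  0.54296545 -0.52487905]
```

View pics/s7.png

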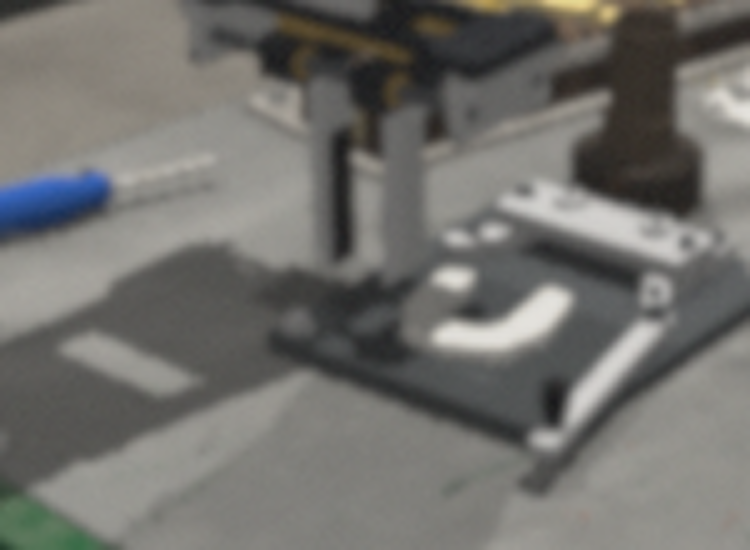

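Request:
step_arm(motion=[[[0.001, 0, 0, 0, 0, 0], [0.001, 0, 0, 0, 0, 0], [0, 0, 0, 0, 0, 0]]])

```text
time_s: 7.85
ee_pos: [0.5273, 0.0883, -0.0079]
eef_rot: [-0.566, 1.571, 2.729]
force: [-0.9, 0.4, 0.6]
grip_width: 0.0298
```

Request:
step_arm(motion=[[[0.001, 0, 0, 0, 0, 0], [0, 0, 0, 0, 0, 0]]])

```text
time_s: 8.1
ee_pos: [0.5275, 0.0883, -0.0081]
eef_rot: [3.016, 1.57, 0.028]
force: [-3.4, -1.3, 9.8]
grip_width: 0.03
```

Request:
step_arm(motion=[[[0.001, 0, 0, 0, 0, 0], [0, 0, 0, 0, 0, 0]]])

```text
time_s: 8.35
ee_pos: [0.5277, 0.0883, -0.0083]
eef_rot: [2.922, 1.57, -0.066]
force: [-8.3, -0.3, 21.6]
grip_width: 0.0302
```

The base touched at a reported z of -8.0 mm, so the tips are 20 mm short of the TCP. I'll work at z ≈ -5.5 mm.

Request:
step_arm(motion=[[[-0.0045, 0, 0, 0, 0, 0], [0, 0.004, 0, 0, 0, 0], [0, 0.003, 0, 0, 0, 0], [0, 0.003, 0, 0, 0, 0], [0, 0.003, 0, 0, 0, 0], [0, 0.002, 0, 0, 0, 0], [0, 0, 0, 0, 0, 0]]])

```text
time_s: 9.22
ee_pos: [0.5297, 0.0734, -0.0053]
eef_rot: [-3.023, 1.571, 0.272]
force: [0.9, 0.2, 1.1]
grip_width: 0.0301
```

```bash
python3 shot.py w8;python3 -c "
import cv2;cv2.imwrite('pics/w8c.png',cv2.resize(cv2.imread('pics/w8.png')[40:320,240:600],None,fx=2.1,fy=2.1,interpolation=2))"
```

```text
9.225 tcp jig mm [-70.4  64.5] z -0.005346031105984347 head -0.05564441180805839 [0.85448759 0.24502442 1.07423015] 0.03011796127232548
```

View pics/w8c.png

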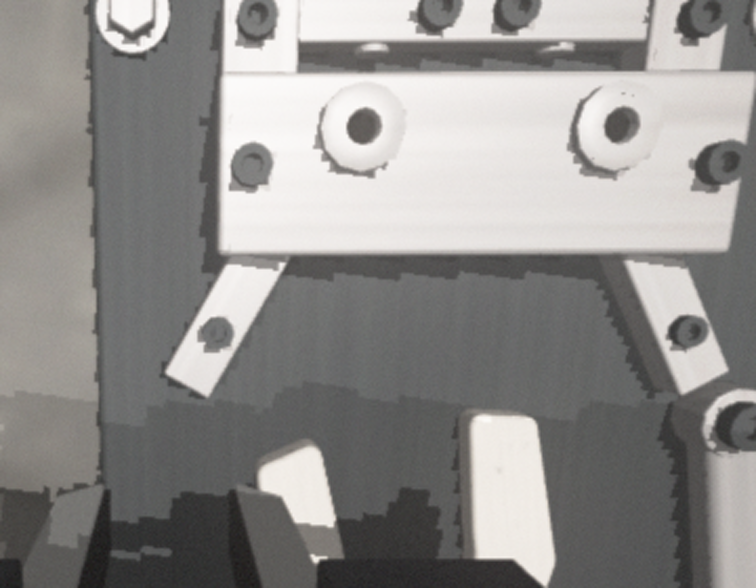

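```bash
cat > m.py <<'E'
from h import *
import sys,json
n,s,ox,oy=sys.argv[1],float(sys.argv[2]),float(sys.argv[3]),float(sys.argv[4]);pts=json.loads(sys.argv[5]);z=float(sys.argv[6])
c,o=pickle.load(open(n+".pkl","rb"));E=E_of(c,o)
a,t=0.15446,np.array([.60914,.02043]);Rj=np.array([[np.cos(a),-np.sin(a)],[np.sin(a),np.cos(a)]])
px=(np.array(pts)+.5)/s-.5+[ox,oy]
print(((unproj(c,E,px,z)[:,:2]-t)@Rj*1000).round(1).tolist())
E
python3 m.py w8 2.1 240 40 "[[257,464],[315,442],[471,412],[539,417],[554,560]]" .02; python3 m.py w8 2.1 240 40 "[[220,72],[220,252],[726,252],[755,72]]" .0325;python3 m.py w8 2.1 240 40 "[[237,488],[286,497]]" .0145
```

```text
[[-55.7, 43.1], [-50.2, 29.2], [-42.8, -7.7], [-44.0, -24.1], [-80.7, -32.0]]
[[29.6, 54.2], [-5.5, 53.7], [-5.5, -53.3], [29.6, -53.2]]
[[-63.6, 47.3], [-66.0, 34.8]]
```

Request:
step_arm(motion=[[[0, -0.002, -0.002, 0, 0, 0], [0, 0, -0.002, 0, 0, 0], [0, 0.003, 0, 0, 0, 0], [0, 0.003, 0, 0, 0, 0], [0, 0.003, 0, 0, 0, 0], [0, 0, 0, 0, 0, 0]]])

```text
time_s: 10.02
ee_pos: [0.5347, 0.0668, -0.0053]
eef_rot: [2.596, 1.571, -0.393]
force: [0.0, -0.1, -0.2]
grip_width: 0.03
```

```bash
python3 shot.py w9;python3 -c "
import cv2;cv2.imwrite('pics/w9c.png',cv2.resize(cv2.imread('pics/w9.png')[40:320,240:600],None,fx=2.1,fy=2.1,interpolation=2))"
```

```text
10.025 tcp jig mm [-66.4  57.3] z -0.005306904413533653 head -0.06765602848541705 [ 0.04464812 -0.07391604 -0.17721609] 0.03003429120477721
```

View pics/w9c.png

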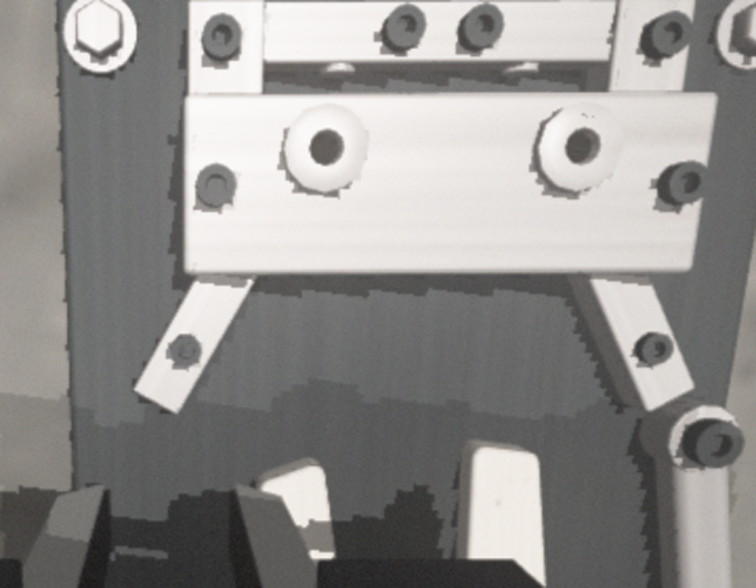

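```bash
python3 m.py w9 2.1 240 40 "[[257,485],[318,464],[472,445],[540,458]]" .02
```

```text
[[-57.1, 35.7], [-51.7, 21.0], [-47.0, -16.0], [-50.2, -32.8]]
```

The yoke is now at about 5.8°, centre (-89.5,-2). Next I'll lift clear, move behind the bend, turn to the yoke's heading, and push while easing the rotation out.

Request:
step_arm(motion=[[[0, -0.006, 0, 0, 0, 0], [-0.045, 0, 0, 0, 0, 0], [0, 0.036, 0.039, 0, 0, 0], [0, 0.035, 0.039, 0, 0, 0], [0, 0, 0, -5.8, 0, 0], [0.03, 0, 0, 0, 0, 0], [0.015, 0, 0, 0, 0, 0], [0, 0, 0, 0, 0, 0]]])

```text
time_s: 11.08
ee_pos: [0.4669, -0.0087, -0.0061]
eef_rot: [-0.342, 1.569, 3.054]
force: [0.1, 0.8, 0.4]
grip_width: 0.0303
```

```bash
python3 shot.py w10
```

```text
11.075 tcp jig mm [-145.    -6.9] z -0.00608501012617943 head 5.766983232092386 [0.05272828 0.75810772 0.41805189] 0.030269399683093747
```

View pics/w10.png

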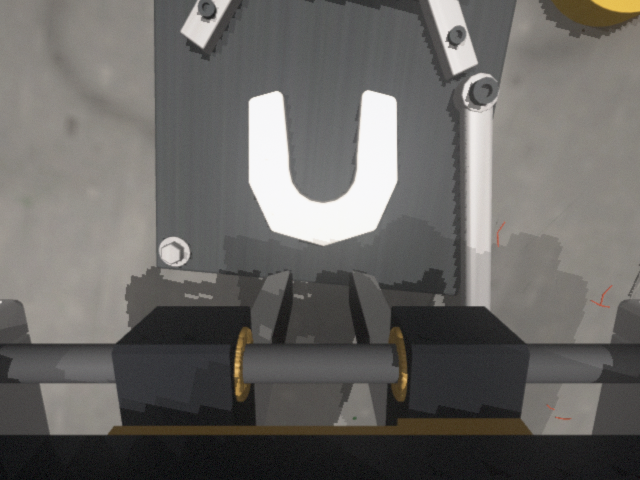

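```bash
python3 m.py w10 1 0 0 "[[323,245],[249,100],[397,99],[282,92],[363,91]]" .02;python3 m.py w10 1 0 0 "[[270,278],[291,271],[351,271],[372,279]]" .0135; python3 m.py w10 1 0 0 "[[480,90]]" .024; python3 m.py w10 1 0 0 "[[157,266],[460,295]]" .012
```

```text
[[-121.8, -5.9], [-57.2, 34.9], [-49.9, -32.6], [-52.3, 20.1], [-48.1, -16.6]]
[[-144.3, 20.1], [-139.2, 9.3], [-136.0, -22.4], [-139.3, -34.1]]
[[-43.1, -68.0]]
[[-144.2, 80.8], [-144.0, -83.2]]
```

Request:
step_arm(motion=[[[0, 0, -0.01, 0, 0, 0], [0, 0, -0.006, 0, 0, 0], [0, 0, -0.004, 0, 0, 0], [0, -0.0003, -0.004, 0.5, 0, 0], [0, -0.0004, -0.004, 0.5, 0, 0], [0, -0.0004, -0.004, 0.5, 0, 0], [0, -0.0004, -0.004, 0.5, 0, 0], [0, -0.0004, -0.004, 0.5, 0, 0], [0, -0.0004, -0.004, 0.5, 0, 0], [0, 0, 0, 0, 0, 0]]])

```text
time_s: 12.38
ee_pos: [0.5101, 0.0039, -0.0054]
eef_rot: [3.039, 1.57, 0.1]
force: [0.8, 0.1, -0.0]
grip_width: 0.03
```

```bash
python3 shot.py w11
```

```text
12.375 tcp jig mm [-100.4   -1.1] z -0.0053925412379679585 head 2.7488231596524777 [ 0.75445027  0.06435011 -0.04731792] 0.030031601239579056
```

View pics/w11.png

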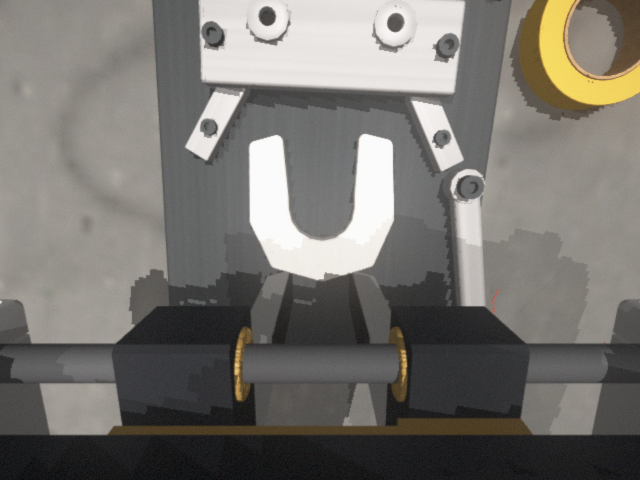

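```bash
python3 m.py w11 1 0 0 "[[321,281],[249,143],[394,141]]" .02; python3 m.py w11 1 0 0 "[[201,84],[457,95]]" .0325
```

```text
[[-96.6, -1.3], [-29.6, 36.1], [-25.3, -32.3]]
[[-6.9, 54.1], [-5.9, -54.9]]
```

Request:
step_arm(motion=[[[0, -0.0002, -0.004, 0.6, 0, 0], [0, -0.0002, -0.004, 0.6, 0, 0], [0, -0.0002, -0.004, 0.6, 0, 0], [0, 0, -0.004, 0.6, 0, 0], [0, 0, -0.004, 0.5, 0, 0], [0, 0, -0.004, 0.2, 0, 0], [0, 0, 0, 0, 0, 0]]])

```text
time_s: 13.3
ee_pos: [0.5335, 0.0086, -0.0053]
eef_rot: [3.042, 1.57, 0.049]
force: [-0.4, -0.8, -0.2]
grip_width: 0.0299
```

```bash
python3 shot.py w12
```

```text
13.3 tcp jig mm [-76.5  -0. ] z -0.00534798173416156 head -0.34192339530267946 [-0.43133062 -0.79507835 -0.16433485] 0.029949837128930987
```

View pics/w12.png

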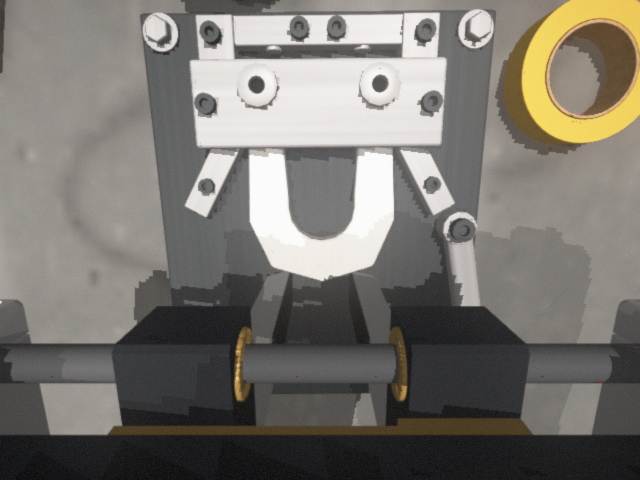

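```bash
python3 m.py w12 1 0 0 "[[323,281],[249,218],[395,217],[249,160],[393,160]]" .02; python3 m.py w12 1 0 0 "[[196,147],[443,146]]" .0325
```

```text
[[-72.8, -1.5], [-39.7, 35.1], [-39.5, -37.3], [-11.6, 33.7], [-12.0, -35.2]]
[[-6.0, 54.3], [-6.1, -54.5]]
```

Request:
step_arm(motion=[[[0, -0.0002, -0.004, -0.2, 0, 0], [0, -0.0002, -0.004, -0.1, 0, 0], [0, -0.0002, -0.004, 0, 0, 0], [0, -0.0002, -0.004, 0, 0, 0], [0, 0, -0.004, 0, 0, 0], [0, 0, -0.004, 0, 0, 0], [0, 0, 0, 0, 0, 0]]])

```text
time_s: 14.22
ee_pos: [0.5571, 0.0131, -0.0054]
eef_rot: [2.997, 1.57, 0.009]
force: [0.5, 0.2, -0.5]
grip_width: 0.0299
```

```bash
python3 shot.py w13
```

```text
14.225 tcp jig mm [-52.5   0.7] z -0.005363306817891093 head -0.041859581590099455 [ 0.50727464  0.19035696 -0.51648156] 0.029850910307048006
```

View pics/w13.png

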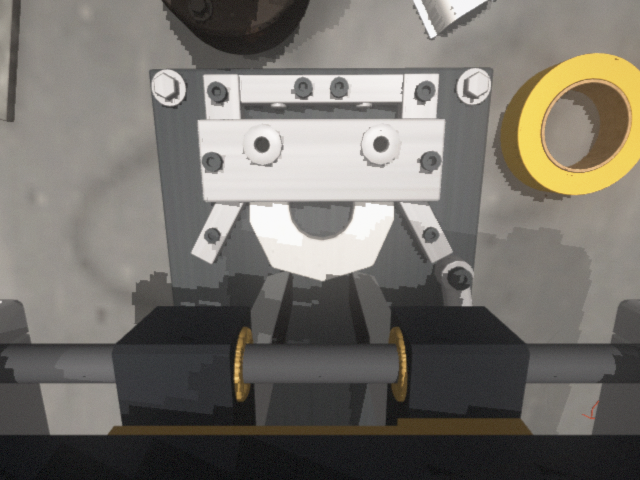

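Request:
step_arm(motion=[[[0, 0, -0.004, 0, 0, 0], [0, 0, -0.004, 0, 0, 0], [0, 0, -0.003, 0, 0, 0], [0, 0, 0, 0, 0, 0]]])

```text
time_s: 14.78
ee_pos: [0.5679, 0.0148, -0.0054]
eef_rot: [3.077, 1.571, 0.089]
force: [-0.1, -0.4, -0.8]
grip_width: 0.03
```

Request:
step_arm(motion=[[[0, 0, -0.001, 0, 0, 0], [0, 0, 0, 0, 0, 0]]])

```text
time_s: 15.02
ee_pos: [0.5687, 0.0149, -0.0054]
eef_rot: [-0.243, 1.571, 3.052]
force: [-0.8, -0.2, 0.0]
grip_width: 0.0301
```

Request:
step_arm(motion=[[[0, 0, -0.001, 0, 0, 0], [0, 0, 0, 0, 0, 0]]])

```text
time_s: 15.28
ee_pos: [0.5696, 0.0151, -0.0054]
eef_rot: [-0.244, 1.571, 3.052]
force: [-0.6, 0.3, 0.1]
grip_width: 0.0297
```

Request:
step_arm(motion=[[[0, 0, -0.001, 0, 0, 0], [0, 0, 0, 0, 0, 0]]])

```text
time_s: 15.52
ee_pos: [0.5701, 0.0152, -0.0055]
eef_rot: [-0.111, 1.569, -3.099]
force: [-5.0, -0.8, 1.6]
grip_width: 0.0303
```

Request:
step_arm(motion=[[[0, 0, -0.001, 0, 0, 0], [0, 0, 0, 0, 0, 0]]])

```text
time_s: 15.78
ee_pos: [0.5704, 0.0152, -0.0055]
eef_rot: [-0.088, 1.568, -3.076]
force: [-9.8, -1.0, 4.6]
grip_width: 0.0302
```

```bash
python3 shot.py w14;python3 -c "
import cv2;cv2.imwrite('pics/w14c.png',cv2.resize(cv2.imread('pics/w14.png')[80:320,140:500],None,fx=2.1,fy=2.1,interpolation=2))"
```

```text
15.775 tcp jig mm [-39.    0.8] z -0.005548795835172739 head -0.03624033858931478 [-9.82093992 -0.95366997  4.5532044 ] 0.03016367179475497
```

View pics/w14c.png

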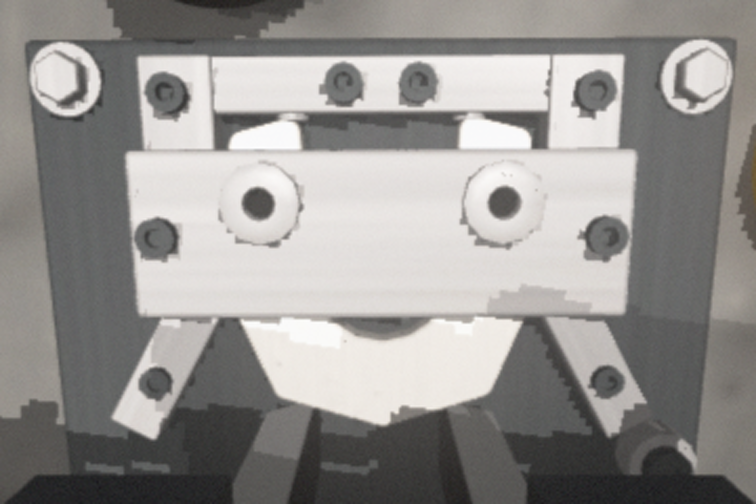

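Both legs sit against the stop buttons, crop (291,118) and (468,118). The force rose to about 10 N exactly where home was expected. I'll retreat straight back, lift, close the fingers and look at the yoke and keeper.

Request:
step_arm(motion=[[[0, 0, 0.01, 0, 0, 0], [0, 0, 0.03, 0, 0, 0], [-0.05, 0, 0, 0, 0, 0], [-0.05, 0, 0, 0, 0, 0], [0, 0.03, 0.02, 0, 0, 0], [0, 0, 0, 0, 0, 0]]], fingers=0.03)

```text
time_s: 16.58
ee_pos: [0.5165, -0.0247, 0.0952]
eef_rot: [2.833, 1.569, -0.157]
force: [-0.9, 1.1, -0.5]
grip_width: 0.03
```

Request:
step_arm(motion=[[[0, 0, 0, 0, 0, 0]]], fingers=0)

```text
time_s: 16.7
ee_pos: [0.5169, -0.0233, 0.0945]
eef_rot: [-2.503, 1.571, 0.791]
force: [-1.2, -0.6, -0.5]
grip_width: 0.0232
```

```bash
python3 shot.py w15; python3 -c "
from station import get_obs
print(get_obs()['qpos'])"
python3 - <<'E'
from h import *
c=pickle.load(open("top0.pkl","rb"));E=E_of(c)
a,t=0.15446,np.array([.60914,.02043]);Rj=np.array([[np.cos(a),-np.sin(a)],[np.sin(a),np.cos(a)]])
print(((unproj(c,E,[[415,298],[402,354]],.01)[:,:2]-t)@Rj*1000).round(0))
E
```

```text
16.7 tcp jig mm [-97.8 -29. ] z 0.09449590778106601 head -0.0675009806441999 [-1.19675081 -0.56659314 -0.46139506] 0.02324002259202615
[-1.15448535e-01  3.24077811e-01  1.71377029e+00  1.56018428e-04
  1.10391967e+00  1.30150166e+00]
[[-201. -231.]
 [-313. -188.]]
```

View pics/w15.png

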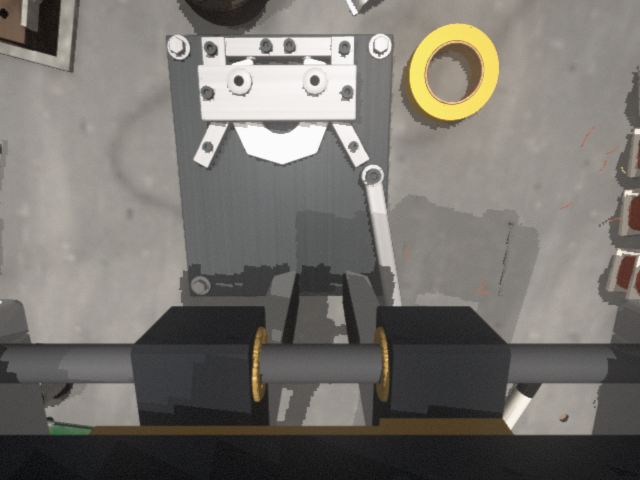

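Request:
step_arm(motion=[[[0, 0.046, 0.012, 0, 0, 0], [0, 0.045, 0.012, 0, 0, 0], [0.05, 0, 0, 0, 0, 0], [0, 0, 0, 0, 0, 0]]])

```text
time_s: 17.25
ee_pos: [0.5053, -0.1163, 0.0419]
eef_rot: [-0.468, 1.564, 2.827]
force: [-0.9, -0.2, 0.6]
grip_width: 0.0003
```

```bash
python3 shot.py w16
```

```text
17.25 tcp jig mm [-123.6 -119.1] z 0.04188932959177598 head -0.04689513612541521 [-0.92432649 -0.23306012  0.59328184] 0.00025602612148017446
```

View pics/w16.png

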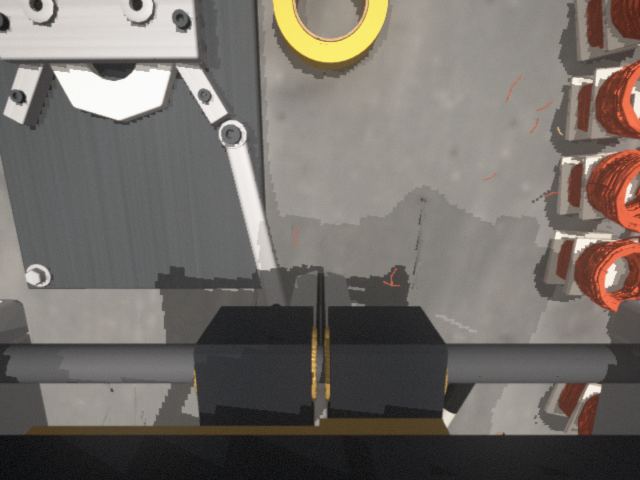

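Request:
step_arm(motion=[[[0.03, 0, 0, 0, 0, 0], [0.016, 0, 0, 0, 0, 0], [0, 0, 0, 0, 0, 0]]])

```text
time_s: 17.68
ee_pos: [0.5072, -0.1166, -0.0012]
eef_rot: [-0.462, 1.57, 2.834]
force: [0.5, 0.4, 1.0]
grip_width: 0.0003
```

```bash
python3 shot.py w17
python3 - <<'E'
import numpy as np
piv=np.array([-44.5,-68.]);r=80
cur=None
for th in np.r_[1.76,np.arange(1.65,0.05,-.12),0]:
    n=np.array([np.cos(th),np.sin(th)]);d=np.array([-np.sin(th),np.cos(th)])
    c=piv+r*d-(6.5+8*abs(n[0])+12.5*n[1])*n
    print(round(th,2),c.round(1), None if cur is None else ("y,z", (-(c-cur)[::-1]).round(1)));cur=c
E
```

```text
17.675 tcp jig mm [-121.8 -119.8] z -0.0012311489704055628 head -0.0013345004377127833 [0.45058799 0.38775568 1.04865661] 0.0003452255055071173
1.76 [-119.3 -103. ] None
1.65 [-122.7  -93.9] ('y,z', array([-9.1,  3.4]))
1.53 [-125.2  -84. ] ('y,z', array([-9.8,  2.5]))
1.41 [-126.7  -75.1] ('y,z', array([-9. ,  1.5]))
1.29 [-127.1  -65.7] ('y,z', array([-9.3,  0.4]))
1.17 [-126.4  -56.2] ('y,z', array([-9.5, -0.7]))
1.05 [-124.5  -46.7] ('y,z', array([-9.6, -1.9]))
0.93 [-121.4  -37.3] ('y,z', array([-9.4, -3.1]))
0.81 [-117.   -28.1] ('y,z', array([-9.1, -4.4]))
0.69 [-111.3  -19.4] ('y,z', array([-8.7, -5.6]))
0.57 [-104.5  -11.4] ('y,z', array([-8. , -6.8]))
0.45 [-96.5  -4.3] ('y,z', array([-7.1, -8. ]))
0.33 [-87.6   1.8] ('y,z', array([-6.1, -9. ]))
0.21 [-77.7   6.7] ('y,z', array([-4.9, -9.8]))
0.09 [-67.2  10.3] ('y,z', array([ -3.6, -10.5]))
0.0 [-59.  12.] ('y,z', array([-1.7, -8.2]))
```

Request:
step_arm(motion=[[[0.002, -0.009, 0, 0, 0, 0], [0, -0.008, 0, 0, 0, 0], [0, -0.009, 0.001, 0, 0, 0], [0, -0.01, 0.002, 0, 0, 0], [0, -0.009, 0.002, 0, 0, 0], [0, -0.009, 0, 0, 0, 0], [0, 0, 0, 0, 0, 0]]])

```text
time_s: 18.6
ee_pos: [0.4937, -0.0639, -0.0034]
eef_rot: [-0.514, 1.57, 2.782]
force: [0.6, 0.2, -1.0]
grip_width: 0.0004
```

```bash
python3 shot.py w18
```

```text
18.6 tcp jig mm [-127.   -65.5] z -0.003385477963328304 head -0.0014979748776439126 [ 0.61546285  0.17268557 -0.97233128] 0.00042615458569233224
```

View pics/w18.png

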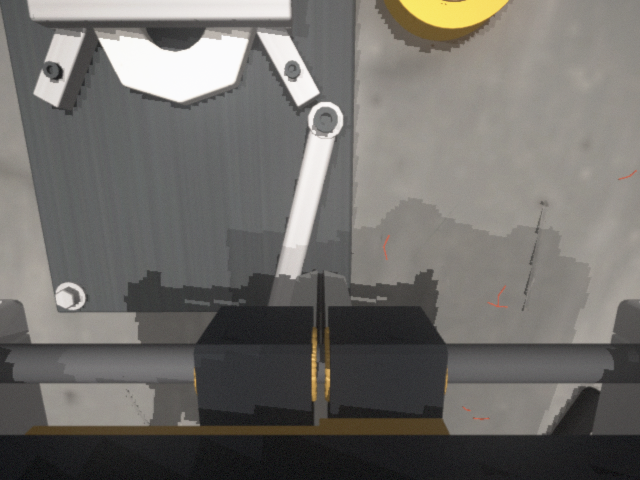

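Keeper is swinging as planned: the pivot is at (325,120) and the bar runs down to (285,300). I'll continue along the arc.

Request:
step_arm(motion=[[[0, -0.0095, -0.0007, 0, 0, 0], [0, -0.0096, -0.0019, 0, 0, 0], [0, -0.0094, -0.0031, 0, 0, 0], [0, -0.0091, -0.0044, 0, 0, 0], [0, -0.0087, -0.0056, 0, 0, 0], [0, -0.008, -0.0068, 0, 0, 0], [0, -0.0071, -0.008, 0, 0, 0], [0, 0, 0, 0, 0, 0]]])

```text
time_s: 19.65
ee_pos: [0.515, 0.0015, -0.0035]
eef_rot: [-1.156, 1.571, 2.14]
force: [-0.2, 0.4, -0.4]
grip_width: 0.0001
```

```bash
python3 shot.py w19
```

```text
19.65 tcp jig mm [-95.9  -4.3] z -0.00350090824799959 head -0.004110128772836388 [-0.24442244  0.35658552 -0.41455794] 8.235066323470064e-05
```

View pics/w19.png

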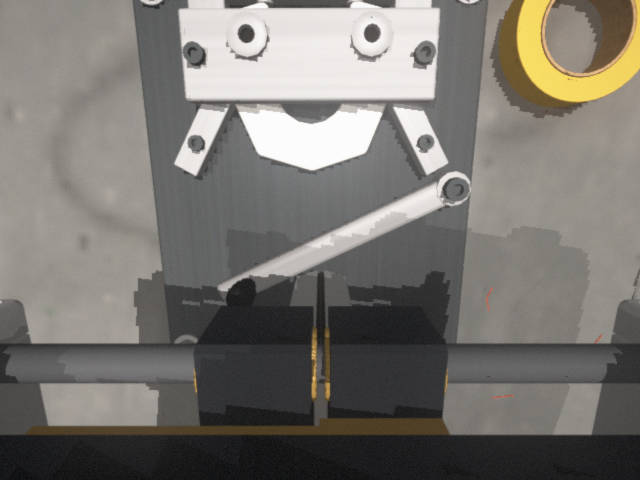

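Request:
step_arm(motion=[[[0, -0.0061, -0.009, 0, 0, 0], [0, -0.0049, -0.0098, 0, 0, 0], [0, -0.0026, -0.006, 0, 0, 0], [0, -0.001, -0.005, 0, 0, 0], [0, -0.001, -0.003, 0, 0, 0], [0, 0, -0.002, 0, 0, 0], [0, 0, -0.001, 0, 0, 0], [0, 0, 0, 0, 0, 0]]])

```text
time_s: 20.7
ee_pos: [0.5477, 0.0217, -0.0033]
eef_rot: [3.004, 1.571, 0.015]
force: [-0.2, 0.2, -0.2]
grip_width: 0.0002
```

```bash
python3 shot.py w20;python3 -c "
import cv2;cv2.imwrite('pics/w20c.png',cv2.resize(cv2.imread('pics/w20.png')[80:320,140:500],None,fx=2.1,fy=2.1,interpolation=2))"
```

```text
20.7 tcp jig mm [-60.5  10.7] z -0.003342885539443466 head -0.05133686170540547 [-0.18543246  0.15562944 -0.22697453] 0.0002165978443763491
```

View pics/w20c.png

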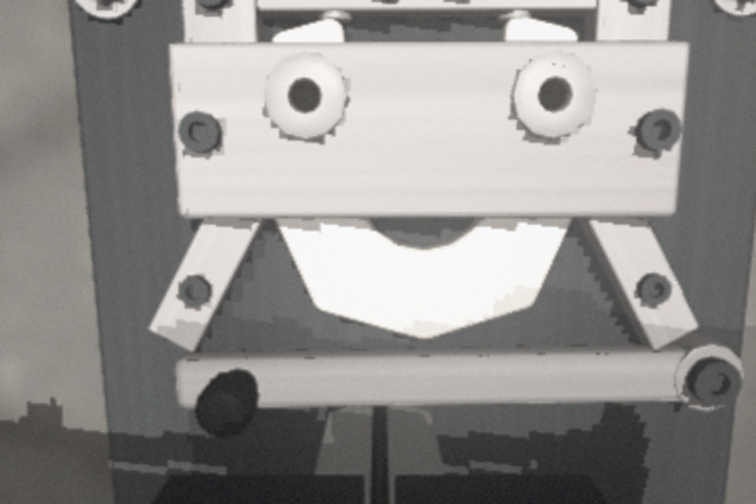

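Request:
step_arm(motion=[[[0, 0, -0.001, 0, 0, 0], [0, 0, 0, 0, 0, 0]]])

```text
time_s: 21.0
ee_pos: [0.5487, 0.0219, -0.0033]
eef_rot: [2.987, 1.571, -0.0]
force: [1.1, -0.2, 0.5]
grip_width: 0.0002
```

Request:
step_arm(motion=[[[0, 0, -0.001, 0, 0, 0], [0, 0, 0, 0, 0, 0]]])

```text
time_s: 21.25
ee_pos: [0.5489, 0.022, -0.0034]
eef_rot: [-0.061, 1.569, -3.049]
force: [-6.9, -1.3, 4.2]
grip_width: 0.0004
```

Request:
step_arm(motion=[[[0, 0, -0.001, 0, 0, 0], [0, 0, 0, 0, 0, 0]]])

```text
time_s: 21.5
ee_pos: [0.549, 0.022, -0.0035]
eef_rot: [-0.061, 1.567, -3.049]
force: [-12.5, -2.3, 9.5]
grip_width: 0.0004
```

The force rose sharply at jig x ≈ -59.2, against -59.0 expected for closed. I'll back off and check.

Request:
step_arm(motion=[[[0, 0, 0.008, 0, 0, 0], [0, 0, 0.025, 0, 0, 0], [-0.05, 0, 0, 0, 0, 0], [-0.05, 0, 0, 0, 0, 0], [0, 0, 0, 0, 0, 0], [0, 0, 0, 0, 0, 0]]])

```text
time_s: 22.25
ee_pos: [0.5176, 0.0171, 0.0959]
eef_rot: [-0.266, 1.57, 3.029]
force: [0.1, -0.6, 0.2]
grip_width: 0.0007
```

```bash
python3 shot.py w21;python3 -c "
import cv2;cv2.imwrite('pics/w21c.png',cv2.resize(cv2.imread('pics/w21.png')[10:280,170:470],None,fx=2.2,fy=2.2,interpolation=2))"
```

```text
22.25 tcp jig mm [-90.9  10.8] z 0.09593321954658661 head -0.048329717794117086 [ 0.12821388 -0.59774655  0.17205329] 0.0006799808845445221
```

View pics/w21c.png

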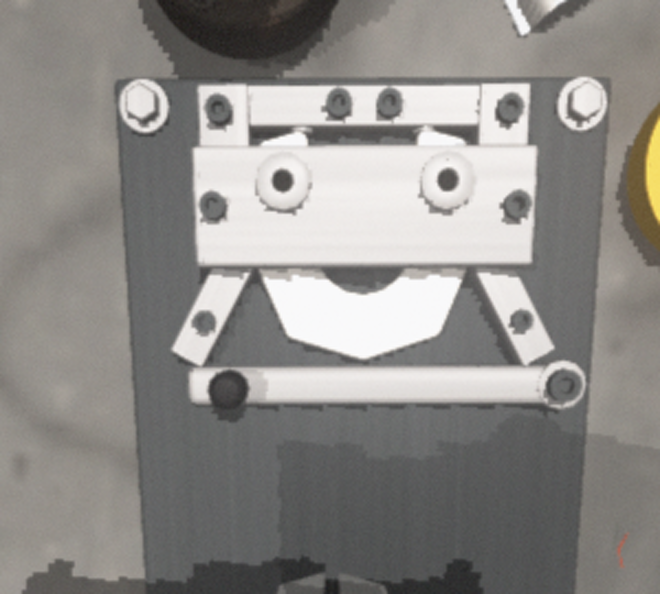

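```bash
python3 m.py w21 2.2 170 10 "[[190,368],[520,367],[190,404],[520,402],[564,385]]" .024; python3 m.py w21 2.2 170 10 "[[363,358]]" .02; python3 m.py w21 2.2 170 10 "[[228,392]]" .046;python3 m.py w21 2.2 170 10 "[[195,263],[533,263]]" .0325
python3 - <<'E'
from station import camera
import cv2
cv2.imwrite('pics/top22.png',camera("top")["pixels"][:,:,::-1])
E
```

```text
[[-38.7, 59.1], [-38.4, -53.7], [-51.0, 59.6], [-50.3, -54.3], [-44.5, -69.1]]
[[-35.5, -0.2]]
[[-45.2, 43.5]]
[[-5.1, 54.6], [-5.1, -54.0]]
```

View pics/top22.png

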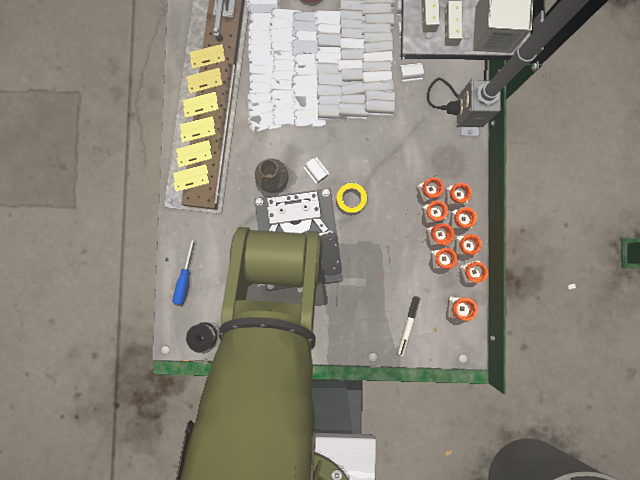

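The measured keeper angle is about 0.003–0.006 rad, i.e. closed within measurement error. The yoke bend is at x = -35.5 mm against -36, and the surrounding objects are where they were.

```bash
python3 -c "
from station import ticket
print(ticket.hand_in())"
```

```text
the job is handed in; nothing more can be done
None
```

The yoke is home under the bridge, the keeper is closed behind its bend, and the job is handed in at about 22 s. Everything was done by pushing. I squared the yoke with a sideways nudge on its left leg, then pushed it straight in from the bend. Then I swung the keeper round with the closed fingers and backed off clear.

**Last checks:**
- **Yoke:** both legs are visible on the stop buttons, and the force rose to about 10 N there. The bend measures x = -35.5 mm against -36 for home, and y = -0.2 mm.
- **Keeper:** it stopped hard where the closed position was predicted, jig x about -59 mm. After release its angle measures about 0.003–0.006 rad, which is within picture accuracy of 0.
- **Surroundings:** in the last top picture, the objects round the jig that it shows look unmoved. The highest contact force I read was about 23 N, when I touched the fingertips to the base.

**One disagreement:** the fingertips end about 20 mm short of the reported TCP, not at it. My first sideways pass therefore went over the yoke without touching it. I found the true tip height with a light touch on the base and used that for the rest of the job.

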